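Weigh a sealed sample cassette in the gripper and slide it into the heavy or light lane

TASK

Lift the sealed sample cassette just clear of its cradle (about 2 cm) and hold it still there for a good second to feel its weight: over 300 g is heavy, under is light. Then carry it low and upright (underside never 10 cm above the bench) to the lane for its weight, blue for heavy, yellow for light, set it down gently on the lane's open apron, slide it under the lips fully home and press it against the end stop for a second with about 10 N, never more than 25 N. Let go, leave it standing there, and do not disturb the other things on the bench.

Things in the scene. Friction and masses are not known exactly. Their poses are not given: they have to be found in the camera images.
- cassette_mid (a point): middle of the cassette, 35 mm above its underside: a sealed upright box 70 mm high; dark foot plate 54 x 44 x 8 mm, on it an aluminium body 46 x 34 mm with an orange band and white lid. x along the 54 and 46 mm sides, y across (34 mm, the sides to grip, in the upper half so that fingers clear the lane's lips), z up. Mass 100 to 500 g, not visible; within 50 g of 300 g either lane is right.
- cassette: the same cassette, origin at the centre of its underside
- cradle: fixed shallow cradle, 80 x 70 mm, 10 mm high, in which the cassette stands at the start; origin at its underside, x along its 80 mm side. Black rubber floor 6 mm high, grey rim 4 mm above that, a few mm of play around the foot.
- heavy_lane: heavy lane: fixed track with a blue floor plate 140 x 64 x 6 mm (floor top at z = 6 mm) and aluminium guide walls. Origin on the underside, mid-width; x points along the lane from its open end (towards the robot) to the end stop face at x = 55 mm. Walls 48 mm apart from x = -14 to 55 mm; before that they flare outwards to x = -52 mm, and the floor begins at x = -75 mm.
- light_lane: light lane: fixed track with a yellow floor plate 140 x 64 x 6 mm (floor top at z = 6 mm) and aluminium guide walls. Origin on the underside, mid-width; x points along the lane from its open end (towards the robot) to the end stop face at x = 55 mm. Walls 48 mm apart from x = -14 to 55 mm; before that they flare outwards to x = -52 mm, and the floor begins at x = -75 mm.
- heavy_apron (a point): heavy lane's apron, on its floor top (lane x = -40 mm): set the cassette's underside here, its x along the lane; nothing overhead. Axes as the lane's.
- light_apron (a point): light lane's apron, on its floor top (lane x = -40 mm): set the cassette's underside here, its x along the lane; nothing overhead. Axes as the lane's.
- heavy_home (a point): heavy lane, on its floor top: where the centre of the cassette's underside is when it is home, foot against the rigid stop (lane x = 28 mm). Lips overhang the foot from lane x = 6 to 55 mm: 40 mm gap between them, 10.5 to 13.5 mm above the floor top, so a cassette can only be slid in from the apron, flat on the floor, not lowered in. Axes as the lane's.
- light_home (a point): light lane, on its floor top: where the centre of the cassette's underside is when it is home, foot against the rigid stop (lane x = 28 mm). Lips overhang the foot from lane x = 6 to 55 mm: 40 mm gap between them, 10.5 to 13.5 mm above the floor top, so a cassette can only be slid in from the apron, flat on the floor, not lowered in. Axes as the lane's.
- heavy_stop: fixed black end stop of the heavy lane, 64 mm wide, 22 mm high, rigid; origin at the foot of the face that the cassette's foot comes up against (on the lane's floor top), x points along the lane, into the stop.
- light_stop: fixed black end stop of the light lane, 64 mm wide, 22 mm high, rigid; origin at the foot of the face that the cassette's foot comes up against (on the lane's floor top), x points along the lane, into the stop.
- objective: bystander: steel microscope objective standing nose up, 34 mm across, 44 mm high, origin at its underside
- black_cap_center (a point): bystander: black round lens cap, 54 mm across, 8 mm high, its centre
- mouse: bystander: black computer mouse, 105 x 60 x 32 mm, origin at its underside
- step_standard: bystander: green glass calibration plate, 50 x 50 x 6 mm, origin at its underside
- driver: bystander: screwdriver lying flat, 150 mm long, x along it towards the blade
- cleaner: bystander: white bottle, 44 mm across, 100 mm high, origin at its underside

How it is judged:
On the way, in this order (a step that is already met when the one before it is completed fails the run):
1. the cassette is held still just clear of the cradle: 5 to 40 mm above its floor, over the cradle, for 0.6 s (z of cassette in the frame of cradle between 0.011 and 0.046 m and horizontal distance between cassette and cradle below 0.02 m and contact force between cassette and cradle below 0.05 N and linear speed of cassette below 0.03 m/s), for 0.6 s.
2. the cassette is fully home in one of the lanes (within 2.5 mm) and pressed against its end stop with more than 5 N for 0.4 s (((x of cassette_mid in the frame of heavy_lane between 0.0255 and 0.0305 m and y of cassette_mid in the frame of heavy_lane between -0.004 and 0.004 m and z of cassette_mid in the frame of heavy_lane between 0.038 and 0.044 m and contact force between cassette and heavy_stop above 5 N) or (x of cassette_mid in the frame of light_lane between 0.0255 and 0.0305 m and y of cassette_mid in the frame of light_lane between -0.004 and 0.004 m and z of cassette_mid in the frame of light_lane between 0.038 and 0.044 m and contact force between cassette and light_stop above 5 N))), for 0.4 s.
At the end, for the whole second after the job is handed in: The cassette stands released, upright and at rest fully home in the lane for its weight (blue for heavy, yellow for light; within 50 g of 300 g either counts): within 2.5 mm of the end stop, under the lips (((x of cassette_mid in the frame of heavy_lane between 0.0255 and 0.0305 m and y of cassette_mid in the frame of heavy_lane between -0.004 and 0.004 m and z of cassette_mid in the frame of heavy_lane between 0.038 and 0.044 m and contact force between cassette and heavy_lane above 2.45 N) or (x of cassette_mid in the frame of light_lane between 0.0255 and 0.0305 m and y of cassette_mid in the frame of light_lane between -0.004 and 0.004 m and z of cassette_mid in the frame of light_lane between 0.038 and 0.044 m and contact force between cassette and light_lane below 3.43 N)) and angle between cassette's own z axis and vertical below 0.06 rad and linear speed of cassette below 0.01 m/s); the robot touches nothing.
It fails at once if the cassette presses on an end stop with more than 25 N (contact force between cassette and heavy_stop above 25 N or contact force between cassette and light_stop above 25 N).
It fails at once if the cassette is banged or pressed on a lane with more than 60 N (contact force between cassette and heavy_lane above 60 N or contact force between cassette and light_lane above 60 N).
It fails at once if the cassette's underside is raised 100 mm above the bench (height (world z) of cassette above 0.1 m).
It fails at once if the cassette is tipped by more than 0.35 rad (angle between cassette's own z axis and vertical above 0.35 rad).
It fails at once if a bystander is moved by more than 15 mm (distance of any of objective, black_cap_center, mouse, step_standard, driver, cleaner from where it was at the start of the episode above 0.015 m).
It also fails if it takes over 61 s, if anything falls off the work surface, if the arm or the gripper's body presses on something with over 40 N, if the wrist force passes 120 N, or if a joint passes its speed limit or range.

ROBOT

A 6-joint arm with a two-finger parallel gripper is mounted at the origin on the work surface. World frame = base frame: x ahead of the robot, y to its left, z up, the work surface at z = 0. Lengths are in m, angles in rad, forces in N, time in s.
With the tool pointing down it reaches from about 0.35 to 0.725 m from the base axis. Payload 6 kg.
Tool frame: the origin (TCP) lies at the centre of the arm's flange, where the gripper is bolted on; the fingertips stand 173 mm ahead of it and the grasp point (between the pads) lies 155 mm ahead of it (bot.tips_ahead is the z of the fingertips in the tool frame, in m); z points along the fingers, y is the line along which they close (so a half turn about z gives the same grasp; the last joint's range is limited). The gripper opens to 85 mm and grips with 20 to 120 N. Pads are 22 mm wide; open, the fingers measure 114 mm over their backs; the gripper's body (76 mm by 85 mm) begins 54 mm behind the grasp point. The pads swing forward as they close: fully open they stand 13 mm farther back than shut.
Start: joints at [1.492, 0.04, 0.085, 0, -1.615, -0.334], TCP at [0.241, 0.55, 0.405] pointing down, gripper open.
Joint ranges: [-2.56, 2.56], [-1.29, 2.01], [-1.08, 1.49], [-3.29, 1.98], [-2.81, -0.18], [-2.99, 2.99]. Speed limits (rad/s): [2.57, 2.57, 3.01, 3.14, 3.14, 3.14].

INTERFACE

Orientations are given as a unit quaternion [x, y, z, w].
In Python, from workcell import readout, vision, bot gives the robot as it stands.
- The arm moves only by the tool play_rows, never from a script. Its argument "targets" is a list of rows, each an object with "offset": the shift along the tool's x, y, z normalised to -1 to 1, where 1 is 1000 mm, a list of three; "delta_rot": the turn, a rotation vector about the tool's x, y, z normalised to -1 to 1, where 1 is 180 degrees, a list of three; "grip": the closure, from -1 (fully open) to 1 (shut). A call has 1 to 5 rows; each row is the pose to reach, as a shift and turn from the pose commanded when the call began, along the tool's axes at that moment, turning the shorter way round; what a row does not reach only later rows make up. A row lasts 1/12 s, in which the tool goes at most 41.7 mm and 7.16 degrees, less where a joint would pass 70% of its speed; a pose out of reach is approached as far as the arm can. A call with a number of a shift or a turn outside -1 to 1 is refused whole. A call with a gripper value outside its range is refused whole. The fingers move at their own pace and stop on an object; "grip_force" is the grip in N (left out, the last holds). Time passes only in rows, so rows that repeat a pose let the fingers close. It gives the time, the measured TCP pose, the force, the opening and the grip force at its end, in the units of the state.
- readout.get_state(): the state, without advancing time (a new reading comes with each control period).
- vision.read_camera(name): name is "scene" or "side" or "wrist"; returns a dict with "frame" (420x560x3 uint8, red, green, blue), "fx", "fy", "cx", "cy" (pixels), "camera_from_world" (4x4, takes a point from world to camera coordinates); the wrist camera has in their place "mount" (4x4, takes a point from camera to tool coordinates, whose origin is the TCP and whose axes are the flange's). Camera axes: x right, y down, z forward; pixel columns grow to the right and rows downward; lengths in m; the calibration is good to about 2 mm. A picture is of the moment at which its call begins: read the wrist's pose just before it. There is no depth.
- bot.job_done(): hands the job in; it is judged then, once.
The state is a dict: "t": time; "q": joint angles; "dq": joint speeds; "tau": joint torques, N m; "tcp_pos": TCP position; "eef_rot": TCP orientation; "ft_force": force on the tool from outside, world axes, zero at the start; "moment": the same for the moment, N m; "gripper_width": finger opening in m; "grasp_force": force on a finger pad.
Only numpy, scipy, OpenCV 4.12 (cv2) and the standard library are available. Lean on these libraries where they do the work, as an engineer would, in place of code of your own. Each camera call takes 0.05 s, during which the arm holds its last target. There are 200 camera calls.

## Working session

There is one attempt and no reset: what is moved stays moved. The work goes in short steps, Python scripts to look and compute and a tool call to move; the robot and the scene stay as the last step left them, time stands still between calls to the robot, and variables do not carry over. Pictures are saved under pics/ and viewed, at most 10 in all, crops included, and the job is handed in when it is done.

Besides the shell and the picture viewer there is one more tool, called after ">>>" in YAML: its name, and indented under it one key for each argument. play_rows: Moves the arm, as the interface text tells. Its arguments: {"type":"object","properties":{"targets":{"type":"array"},"grip_force":{"type":"number"}},"required":["targets"]}

```bash
mkdir -p pics; ls; python3 - <<'E'
from workcell import readout, vision, bot
import cv2,numpy as np
s=readout.get_state(); print(s)
for n in("scene","side","wrist"):
    c=vision.read_camera(n); cv2.imwrite(f"pics/{n}0.png",c["frame"][:,:,::-1]); np.savez(f"pics/{n}0.npz",**c)
    print(n,c["fx"],c["fy"],c["cx"],c["cy"],c.get("camera_from_world",c.get("mount")))
E
```

```text
pics
{'t': 0.0, 'q': array([ 1.49169873e+00,  4.08034794e-02,  8.38218517e-02, -5.11723099e-04,
       -1.61552804e+00, -3.33698085e-01]), 'dq': array([-0.00094316, -0.00140973,  0.00018288, -0.00256657, -0.00050116,
        0.00211229]), 'tau': array([ 1.39749103e-03, -3.68207824e+01,  3.47414196e+01,  6.93248928e+00,
       -5.32747086e-03, -1.75910793e-05]), 'tcp_pos': array([0.2405917 , 0.54961793, 0.40367998]), 'eef_rot': array([ 9.78777382e-01, -2.04924467e-01, -1.44786914e-04,  8.82190405e-04]), 'ft_force': array([ 0.11297708,  0.72306047, -0.17427783]), 'moment': array([-0.0363783 ,  0.01145141, -0.03647962]), 'grasp_force': 0.0, 'gripper_width': 0.0855690890296712}
scene 401.75047699101856 401.75047699101856 273.2417804266257 205.43656306830175 [[-0.36654725  0.93015536  0.02131029  0.22490906]
 [ 0.47889786  0.20825803 -0.85281032 -0.22302726]
 [-0.79768412 -0.30238982 -0.52178582  1.58331624]
 [ 0.          0.          0.          1.        ]]
side 465.0996001642155 465.0996001642155 287.3600997786964 213.45845989741585 [[ 0.87023231 -0.49257987 -0.00779674 -0.47466075]
 [-0.26130283 -0.44810687 -0.85493922  0.21080161]
 [ 0.41763208  0.74603304 -0.51866959  0.84236415]
 [ 0.          0.          0.          1.        ]]
wrist 295.0304697541683 295.0304697541683 282.5010296151531 209.82371934222297 [[ 8.41031624e-05 -9.49622597e-01 -3.13395783e-01  8.05561199e-02]
 [ 9.99999823e-01 -1.04980500e-04  5.86462908e-04  6.20915411e-04]
 [-5.89818876e-04 -3.13395776e-01  9.49622419e-01  3.08679483e-02]
 [ 0.00000000e+00  0.00000000e+00  0.00000000e+00  1.00000000e+00]]
```

View pics/scene0.png

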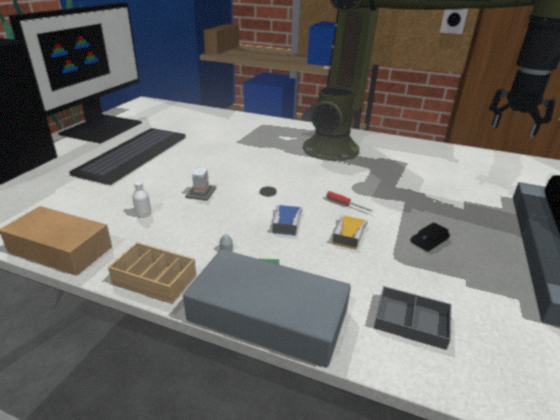

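View pics/side0.png

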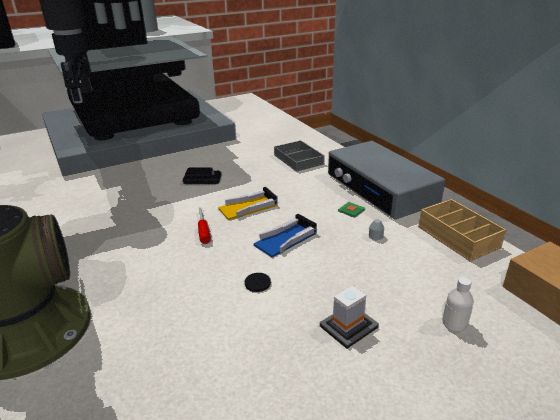

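```bash
cat > h.py <<'E'
import numpy as np, cv2
from scipy.spatial.transform import Rotation as R
from workcell import readout, vision, bot
def cam(n,path=None):
    s=readout.get_state(); c=vision.read_camera(n)
    if n=="wrist":
        T=np.eye(4);T[:3,:3]=R.from_quat(s["eef_rot"]).as_matrix();T[:3,3]=s["tcp_pos"]
        c["camera_from_world"]=np.linalg.inv(T@c["mount"])
    if path: cv2.imwrite(path+".png",c["frame"][:,:,::-1]); np.savez(path+".npz",**c)
    return c
def ray(c,u,v,z):
    M=np.linalg.inv(c["camera_from_world"]); d=M[:3,:3]@[(u-c["cx"])/c["fx"],(v-c["cy"])/c["fy"],1.]
    o=M[:3,3]; return o+d*(z-o[2])/d[2]
def proj(c,P):
    p=(c["camera_from_world"]@np.c_[P,np.ones(len(P))].T)[:3]
    return np.c_[p[0]/p[2]*c["fx"]+c["cx"],p[1]/p[2]*c["fy"]+c["cy"]]
def goal(pos,yaw):
    """tool down, fingers (tool y) closing perpendicular to yaw: tool x along yaw dir; prints offset/delta_rot"""
    s=readout.get_state(); R0=R.from_quat(s["eef_rot"])
    G=R.from_euler("z",yaw)*R.from_euler("x",np.pi)
    print("offset",np.round(R0.inv().apply(np.array(pos)-s["tcp_pos"]),4),"rot",np.round((R0.inv()*G).as_rotvec()/np.pi,4))
E
python3 - <<'E'
from h import *
c=dict(np.load("pics/side0.npz")); d=dict(np.load("pics/scene0.npz"))
for n,u,v,z in [("cradle",349,325,.01),("lid",349,295,.076),("blueopen",272,246,.006),("bluestop",306,222,.02),("yelopen",236,212,.006),("yelstop",270,194,.02),("cap",257,282,.008),("obj",377,232,.02),("mouse",202,176,.02),("glass",351,209,.006),("drv0",204,238,.01),("drv1",202,210,.01),("bottle",457,325,0)]:
    print(n,ray(c,u,v,z).round(3))
print(ray(d,201,193,.01),ray(d,287,215,.01),ray(d,350,230,.01))
a=c["frame"][140:360,200:400,::-1]; cv2.imwrite("pics/c1.png",cv2.resize(a,None,fx=3,fy=2.7,interpolation=cv2.INTER_CUBIC))
E
```

```text
cradle [ 0.508 -0.29   0.01 ]
lid [ 0.507 -0.284  0.076]
blueopen [0.506 0.    0.006]
bluestop [0.613 0.029 0.02 ]
yelopen [0.496 0.178 0.006]
yelstop [0.603 0.195 0.02 ]
cap [ 0.419 -0.098  0.008]
obj [ 0.732 -0.09   0.02 ]
mouse [0.486 0.387 0.02 ]
glass [0.757 0.043 0.006]
drv0 [0.382 0.102 0.01 ]
drv1 [0.423 0.224 0.01 ]
bottle [ 0.684 -0.38   0.   ]
[ 0.52326946 -0.27636202  0.01      ] [0.53563829 0.01129756 0.01      ] [0.53831422 0.19400589 0.01      ]
```

```bash
python3 -c "
from h import *
goal([.54,.10,.38],.2)"
```

```text
offset [0.4546 0.2917 0.0244] rot [ 4.000e-04  1.000e-04 -1.951e-01]
```

View pics/c1.png

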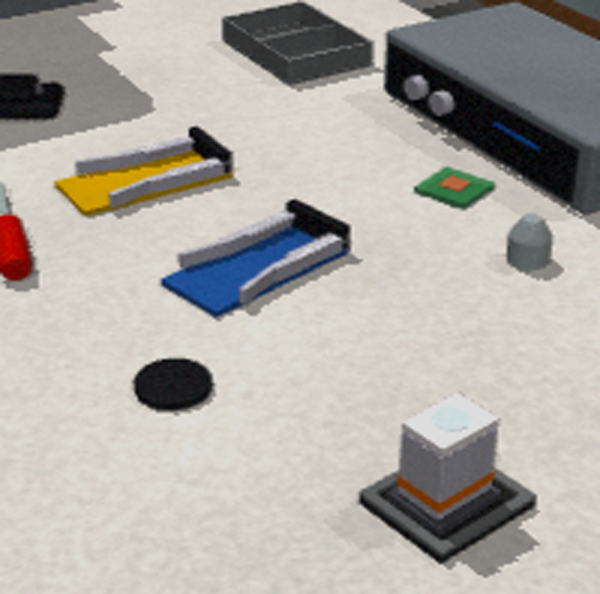

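>>> play_rows:
  targets:
    - {"offset":[0.168,0.108,0.009],"delta_rot":[0,0,0],"grip":-1}
    - {"offset":[0.168,0.108,0.009],"delta_rot":[0,0,0],"grip":-1}
    - {"offset":[0.168,0.108,0.009],"delta_rot":[0,0,0],"grip":-1}
    - {"offset":[0.168,0.108,0.009],"delta_rot":[0,0,0],"grip":-1}
    - {"offset":[0.168,0.108,0.009],"delta_rot":[0,0,0],"grip":-1}

```text
t: 0.57
tcp_pos: [0.3521, 0.381, 0.3956]
eef_rot: [0.979, -0.205, 0.0, 0.0]
ft_force: [0.7, 0.6, 0.5]
gripper_width: 0.0851
grasp_force: 0.0
```

>>> play_rows:
  targets:
    - {"offset":[0.168,0.108,0.009],"delta_rot":[0,0,0],"grip":-1}
    - {"offset":[0.168,0.108,0.009],"delta_rot":[0,0,0],"grip":-1}
    - {"offset":[0.168,0.108,0.009],"delta_rot":[0,0,0],"grip":-1}
    - {"offset":[0.168,0.108,0.009],"delta_rot":[0,0,0],"grip":-1}
    - {"offset":[0.168,0.108,0.009],"delta_rot":[0,0,0],"grip":-1}

```text
t: 0.98
tcp_pos: [0.4626, 0.2145, 0.3866]
eef_rot: [0.979, -0.205, 0.0, 0.0]
ft_force: [0.0, 1.1, -0.2]
gripper_width: 0.0854
grasp_force: 0.0
```

>>> play_rows:
  targets:
    - {"offset":[0.118,0.076,0.006],"delta_rot":[0,0,-0.195],"grip":-1}
    - {"offset":[0.118,0.076,0.006],"delta_rot":[0,0,-0.195],"grip":-1}
    - {"offset":[0.118,0.076,0.006],"delta_rot":[0,0,-0.195],"grip":-1}
    - {"offset":[0.118,0.076,0.006],"delta_rot":[0,0,-0.195],"grip":-1}
    - {"offset":[0.118,0.076,0.006],"delta_rot":[0,0,-0.195],"grip":-1}

```text
t: 1.4
tcp_pos: [0.5411, 0.0962, 0.3796]
eef_rot: [0.997, 0.081, -0.001, 0.001]
ft_force: [0.0, 1.0, 0.0]
gripper_width: 0.0855
grasp_force: 0.0
```

>>> play_rows:
  targets:
    - {"offset":[0,0,0],"delta_rot":[0,0,0],"grip":-1}
    - {"offset":[0,0,0],"delta_rot":[0,0,0],"grip":-1}
    - {"offset":[0,0,0],"delta_rot":[0,0,0],"grip":-1}

```text
t: 1.65
tcp_pos: [0.5391, 0.1006, 0.3807]
eef_rot: [0.997, 0.079, -0.0, -0.0]
ft_force: [0.1, 0.7, -0.1]
gripper_width: 0.0856
grasp_force: 0.0
```

```bash
python3 -c "
from h import *
c=cam('wrist','pics/w1'); print(readout.get_state()['dq'].round(3))
goal([.50,-.285,.34],0)"
```

```text
[ 0.005 -0.002  0.002  0.001 -0.001  0.014]
offset [-0.1     0.3746  0.0408] rot [-0.     -0.0001  0.0509]
```

View pics/w1.png

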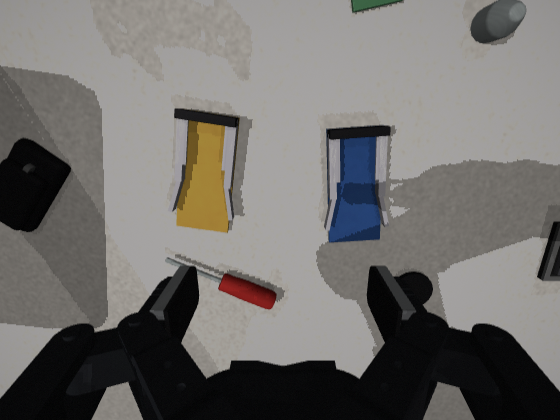

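>>> play_rows:
  targets:
    - {"offset":[-0.05,0.187,0.02],"delta_rot":[0,0,0],"grip":-1}
    - {"offset":[-0.05,0.187,0.02],"delta_rot":[0,0,0],"grip":-1}
    - {"offset":[-0.05,0.187,0.02],"delta_rot":[0,0,0],"grip":-1}
    - {"offset":[-0.05,0.187,0.02],"delta_rot":[0,0,0],"grip":-1}
    - {"offset":[-0.05,0.187,0.02],"delta_rot":[0,0,0],"grip":-1}

```text
t: 2.12
tcp_pos: [0.5193, -0.0943, 0.3609]
eef_rot: [0.997, 0.08, 0.0, 0.0]
ft_force: [0.4, 0.6, -0.2]
gripper_width: 0.0855
grasp_force: 0.0
```

>>> play_rows:
  targets:
    - {"offset":[-0.05,0.187,0.02],"delta_rot":[0,0,0.05],"grip":-1}
    - {"offset":[-0.05,0.187,0.02],"delta_rot":[0,0,0.05],"grip":-1}
    - {"offset":[-0.05,0.187,0.02],"delta_rot":[0,0,0.05],"grip":-1}
    - {"offset":[-0.05,0.187,0.02],"delta_rot":[0,0,0.05],"grip":-1}
    - {"offset":[-0.05,0.187,0.02],"delta_rot":[0,0,0.05],"grip":-1}

```text
t: 2.53
tcp_pos: [0.5003, -0.2871, 0.3406]
eef_rot: [1.0, 0.001, 0.0, 0.0]
ft_force: [0.8, 0.7, -0.4]
gripper_width: 0.0858
grasp_force: 0.0
```

>>> play_rows:
  targets:
    - {"offset":[0,0,0],"delta_rot":[0,0,0],"grip":-1}
    - {"offset":[0,0,0],"delta_rot":[0,0,0],"grip":-1}
    - {"offset":[0,0,0],"delta_rot":[0,0,0],"grip":-1}

```text
t: 2.78
tcp_pos: [0.5012, -0.2845, 0.3409]
eef_rot: [1.0, 0.002, 0.0, -0.0]
ft_force: [0.3, 0.0, 0.3]
gripper_width: 0.0859
grasp_force: 0.0
```

```bash
python3 -c "
from h import *
c=cam('wrist','pics/w2'); print(readout.get_state()['tcp_pos'])
a=c['frame'][80:320,140:460,::-1]; cv2.imwrite('pics/w2c.png',cv2.resize(a,None,fx=2.5,fy=2.5,interpolation=cv2.INTER_CUBIC))"
```

```text
[ 0.50130616 -0.28407959  0.34112575]
```

View pics/w2c.png

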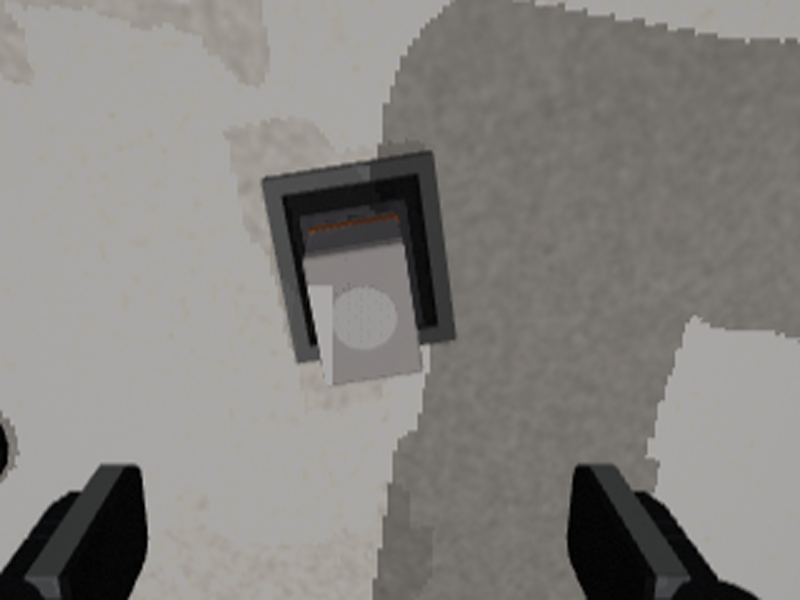

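```bash
cat > m.py <<'E'
from h import *
c=dict(np.load("pics/w2.npz"))
f=lambda p,z:np.array([ray(c,140+u/2.5,80+v/2.5,z)[:2] for u,v in p])
for n,p,z in(("lid",[(304,258),(402,242),(421,370),(327,384)],.076),("cradle",[(263,179),(433,151),(455,338),(297,362)],.010)):
    q=f(p,z); d=(q[0]-q[3])+(q[1]-q[2]); print(n,q.mean(0).round(4),"yaw",np.arctan2(d[1],d[0]).round(4),np.linalg.norm(q-np.roll(q,1,0),axis=1).round(4))
    r=cv2.minAreaRect(q.astype(np.float32)*1000);print(r)
w=dict(np.load("pics/w1.npz"))
for n,p in(("blue",[(329,241),(380,239),(390,132),(327,134)]),("yellow",[(177,226),(228,231),(239,122),(175,115)])):
    q=np.array([ray(w,u,v,.006)[:2] for u,v in p[:2]]); m=q.mean(0); d=q[0]-q[1]
    print(n,"open mid",m.round(4),"width",np.linalg.norm(d).round(4),"yaw",np.arctan2(-d[0],d[1]).round(4))
E
python3 m.py
```

```text
lid [ 0.5075 -0.2876] yaw 0.1639 [0.0448 0.0321 0.0449 0.0325]
((507.5641174316406, -287.61138916015625), (44.946632385253906, 32.541839599609375), 9.370180130004883)
cradle [ 0.5103 -0.2876] yaw 0.1538 [0.0797 0.0689 0.0797 0.0693]
((510.2503662109375, -287.52203369140625), (80.27523803710938, 69.26612091064453), 8.946200370788574)
blue open mid [ 0.4809 -0.0021] width 0.0646 yaw 0.2017
yellow open mid [0.4661 0.1896] width 0.0637 yaw 0.0528
```

```bash
python3 -c "
from h import *
goal([.508,-.2876,.213],.16)"
```

```text
offset [0.0066 0.0035 0.1281] rot [ 0.0001 -0.0002 -0.0492]
```

>>> play_rows:
  targets:
    - {"offset":[0.0066,0.0035,0.03],"delta_rot":[0,0,-0.049],"grip":-1}
    - {"offset":[0.0066,0.0035,0.06],"delta_rot":[0,0,-0.049],"grip":-1}
    - {"offset":[0.0066,0.0035,0.08],"delta_rot":[0,0,-0.049],"grip":-1}
    - {"offset":[0.0066,0.0035,0.08],"delta_rot":[0,0,-0.049],"grip":-1}
    - {"offset":[0.0066,0.0035,0.08],"delta_rot":[0,0,-0.049],"grip":-1}

```text
t: 3.25
tcp_pos: [0.5078, -0.2876, 0.2607]
eef_rot: [0.997, 0.08, -0.001, 0.0]
ft_force: [0.7, -0.1, 1.5]
gripper_width: 0.0854
grasp_force: 0.0
```

```bash
python3 -c "
from h import *
c=cam('wrist','pics/w3'); print(readout.get_state()['tcp_pos'])
goal([.508,-.2876,.213],.16)
# predicted lid corners
P=np.array([[.508,-.2876,.076]])+R.from_euler('z',.16).apply([[x,y,0] for x in(-.023,.023) for y in(-.017,.017)])
f=c['frame'][:,:,::-1].copy()
for u,v in proj(c,P): cv2.circle(f,(int(u),int(v)),2,(0,0,255),-1)
cv2.imwrite('pics/w3m.png',f)"
```

```text
[ 0.508176   -0.28795092  0.26250005]
offset [-0.0002 -0.0005  0.0495] rot [ 0.0005 -0.0004 -0.    ]
```

View pics/w3m.png

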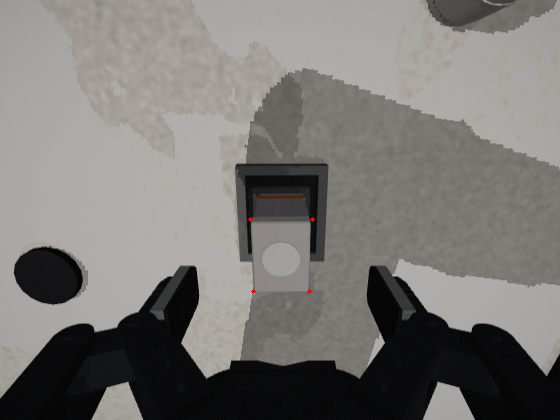

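>>> play_rows:
  targets:
    - {"offset":[0,-0.0005,0.03],"delta_rot":[0,0,0],"grip":-1}
    - {"offset":[0,-0.0005,0.0495],"delta_rot":[0,0,0],"grip":-1}
    - {"offset":[0,-0.0005,0.0495],"delta_rot":[0,0,0],"grip":-1}
    - {"offset":[0,-0.0005,0.0495],"delta_rot":[0,0,0],"grip":-1}
    - {"offset":[0,-0.0005,0.0495],"delta_rot":[0,0,0],"grip":-1}

```text
t: 3.72
tcp_pos: [0.5084, -0.2884, 0.2143]
eef_rot: [0.997, 0.079, 0.002, 0.001]
ft_force: [0.5, -0.7, 0.9]
gripper_width: 0.0855
grasp_force: 0.0
```

```bash
cat >> h.py <<'E'
def sample(n=18):
    F=[];T=[]
    for _ in range(n):
        vision.read_camera("wrist"); s=readout.get_state(); F.append(np.r_[s["ft_force"],s["moment"]]); T.append(s["tau"])
    F=np.array(F);T=np.array(T); print("F",F.mean(0).round(3),"sem",(F.std(0)/n**.5).round(3),"tau",T.mean(0).round(3),"t",s["t"],"tcp",s["tcp_pos"].round(4),"w",s["gripper_width"])
E
python3 -c "
from h import *
sample()"
```

```text
F [ 0.071 -0.133 -0.073 -0.003  0.     0.002] sem [0.113 0.063 0.152 0.008 0.007 0.005] tau [ 1.2000e-02 -3.6219e+01  3.3141e+01  6.6160e+00 -2.0000e-03 -1.0000e-03] t 4.6167 tcp [ 0.5075 -0.2882  0.2112] w 0.08533318958689988
```

>>> play_rows:
  targets:
    - {"offset":[0,0,0],"delta_rot":[0,0,0],"grip":1}
    - {"offset":[0,0,0],"delta_rot":[0,0,0],"grip":1}
    - {"offset":[0,0,0],"delta_rot":[0,0,0],"grip":1}
    - {"offset":[0,0,0],"delta_rot":[0,0,0],"grip":1}
    - {"offset":[0,0,0],"delta_rot":[0,0,0],"grip":1}
  grip_force: 50

```text
t: 5.03
tcp_pos: [0.5075, -0.2881, 0.2114]
eef_rot: [0.997, 0.079, 0.0, 0.0]
ft_force: [0.5, -0.2, 0.6]
gripper_width: 0.0329
grasp_force: 50.5
```

>>> play_rows:
  targets:
    - {"offset":[0,0,0],"delta_rot":[0,0,0],"grip":1}
    - {"offset":[0,0,0],"delta_rot":[0,0,0],"grip":1}
    - {"offset":[0,0,0],"delta_rot":[0,0,0],"grip":1}
    - {"offset":[0,0,0],"delta_rot":[0,0,0],"grip":1}
    - {"offset":[0,0,0],"delta_rot":[0,0,0],"grip":1}

```text
t: 5.45
tcp_pos: [0.5075, -0.2881, 0.2114]
eef_rot: [0.997, 0.079, 0.0, 0.0]
ft_force: [0.3, 2.4, 1.6]
gripper_width: 0.0331
grasp_force: 50.5
```

>>> play_rows:
  targets:
    - {"offset":[0,0,-0.005],"delta_rot":[0,0,0],"grip":1}
    - {"offset":[0,0,-0.01],"delta_rot":[0,0,0],"grip":1}
    - {"offset":[0,0,-0.015],"delta_rot":[0,0,0],"grip":1}
    - {"offset":[0,0,-0.02],"delta_rot":[0,0,0],"grip":1}
    - {"offset":[0,0,-0.02],"delta_rot":[0,0,0],"grip":1}

```text
t: 5.87
tcp_pos: [0.5077, -0.2884, 0.2327]
eef_rot: [0.997, 0.079, 0.001, 0.001]
ft_force: [0.7, -0.5, -4.2]
gripper_width: 0.0335
grasp_force: 50.1
```

>>> play_rows:
  targets:
    - {"offset":[0,0,0],"delta_rot":[0,0,0],"grip":1}
    - {"offset":[0,0,0],"delta_rot":[0,0,0],"grip":1}
    - {"offset":[0,0,0],"delta_rot":[0,0,0],"grip":1}

```text
t: 6.12
tcp_pos: [0.5073, -0.2882, 0.2308]
eef_rot: [0.997, 0.079, -0.0, -0.0]
ft_force: [0.6, -0.0, -4.4]
gripper_width: 0.0334
grasp_force: 50.1
```

```bash
python3 -c "
from h import *
sample(24); cam('wrist','pics/w4'); cam('side','pics/s4')"
```

```text
F [ 8.000e-03  9.400e-02 -3.786e+00 -4.000e-03  1.000e-03 -4.000e-03] sem [0.128 0.095 0.077 0.006 0.005 0.007] tau [-1.0000e-03 -3.7865e+01  3.5428e+01  7.3740e+00 -2.0000e-03 -0.0000e+00] t 7.3167 tcp [ 0.5075 -0.2882  0.2313] w 0.03328645601960482
```

```bash
python3 -c "
from h import *
goal([.471,-.004,.25],.2)"
```

```text
offset [ 0.0089 -0.2864 -0.0188] rot [ 0.      0.     -0.0132]
```

Mean weight 3.7 N (≈380 g): heavy, so the blue lane.

>>> play_rows:
  targets:
    - {"offset":[0.001,-0.01,-0.012],"delta_rot":[0,0,0],"grip":1}
    - {"offset":[0.002,-0.035,-0.0188],"delta_rot":[0,0,0],"grip":1}
    - {"offset":[0.003,-0.065,-0.0188],"delta_rot":[0,0,0],"grip":1}
    - {"offset":[0.004,-0.095,-0.0188],"delta_rot":[0,0,0],"grip":1}
    - {"offset":[0.005,-0.125,-0.0188],"delta_rot":[0,0,0],"grip":1}

```text
t: 7.83
tcp_pos: [0.4923, -0.1626, 0.251]
eef_rot: [0.997, 0.079, 0.001, 0.0]
ft_force: [0.5, 0.5, -3.7]
gripper_width: 0.0339
grasp_force: 50.7
```

>>> play_rows:
  targets:
    - {"offset":[0.001,-0.03,0],"delta_rot":[0,0,0],"grip":1}
    - {"offset":[0.002,-0.06,0],"delta_rot":[0,0,0],"grip":1}
    - {"offset":[0.003,-0.09,0],"delta_rot":[0,0,-0.004],"grip":1}
    - {"offset":[0.004,-0.12,0],"delta_rot":[0,0,-0.008],"grip":1}
    - {"offset":[0.004,-0.14,0],"delta_rot":[0,0,-0.0132],"grip":1}

```text
t: 8.25
tcp_pos: [0.4739, -0.0228, 0.251]
eef_rot: [0.995, 0.101, 0.001, -0.0]
ft_force: [0.4, -0.5, -3.3]
gripper_width: 0.0338
grasp_force: 50.7
```

>>> play_rows:
  targets:
    - {"offset":[0,-0.015,0],"delta_rot":[0,0,0],"grip":1}
    - {"offset":[0,-0.021,0],"delta_rot":[0,0,0],"grip":1}
    - {"offset":[0,-0.021,0],"delta_rot":[0,0,0],"grip":1}
    - {"offset":[0,-0.021,0],"delta_rot":[0,0,0],"grip":1}
    - {"offset":[0,-0.021,0],"delta_rot":[0,0,0],"grip":1}

```text
t: 8.67
tcp_pos: [0.4704, -0.0051, 0.2503]
eef_rot: [0.995, 0.1, 0.0, 0.0]
ft_force: [0.7, 0.7, -3.6]
gripper_width: 0.0335
grasp_force: 50.7
```

```bash
python3 -c "
from h import *
c=cam('wrist','pics/w5'); cam('side','pics/s5'); s=readout.get_state(); print(s['tcp_pos'],R.from_quat(s['eef_rot']).as_rotvec())
a=c['frame'][0:300,130:430,::-1]; cv2.imwrite('pics/w5c.png',cv2.resize(a,None,fx=2,fy=2,interpolation=cv2.INTER_CUBIC))"
```

```text
[ 0.47040311 -0.00526802  0.25003766] [ 3.12583215e+00  3.11642947e-01 -2.14960600e-04]
```

View pics/w5c.png

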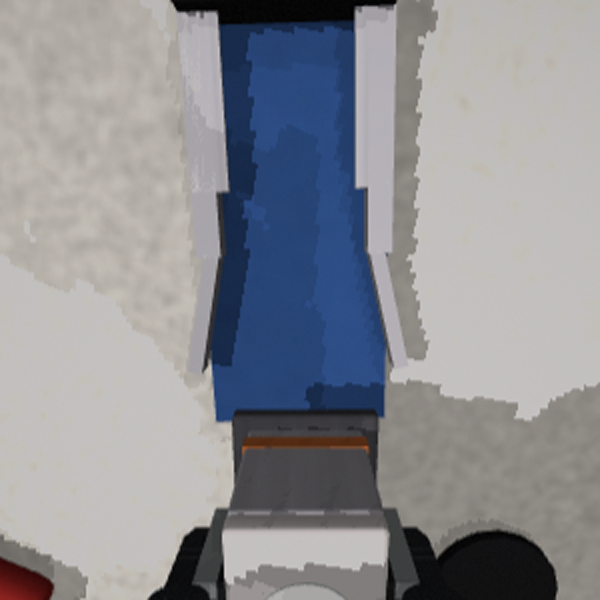

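```bash
cat > fit.py <<'E'
from h import *
from scipy.optimize import least_squares
c=dict(np.load("pics/w5.npz"))
def fit(px,L,x0):
    px=np.array(px)/2+[130,0]; L=np.array(L)
    def f(p): return (proj(c,R.from_euler("z",p[2]).apply(L)+[p[0],p[1],0])-px).ravel()
    r=least_squares(f,x0); print(r.x.round(4),r.fun.reshape(-1,2).round(1).tolist()); return r.x
lane=fit([(217,421),(385,416),(229,191),(356,188),(219,22),(354,20)],[(-.075,.032,.006),(-.075,-.032,.006),(.006,.02,.0195),(.006,-.02,.0195),(.055,.02,.0195),(.055,-.02,.0195)],[.55,.01,.2])
u=.0447
cas=fit([(235,413),(377,412),(222,530),(387,529)],[(.027,.022,u+.008),(.027,-.022,u+.008),(.023,.017,u+.07),(.023,-.017,u+.07)],[.47,0,.2])
W=lambda x:lane[:2]+x*np.array([np.cos(lane[2]),np.sin(lane[2])])
s=readout.get_state(); off=cas[:2]-s["tcp_pos"][:2]; print("cas-tcp",off,"home",W(.028),"apron",W(-.04))
goal(np.r_[W(-.04)-off,.25],lane[2])
E
python3 fit.py
```

```text
[0.5515 0.0144 0.2284] [[-0.0, 2.1], [-0.2, 2.3], [0.2, 2.6], [-0.2, 2.2], [-0.6, -2.7], [0.7, -4.0]]
[ 0.4704 -0.0059  0.2049] [[-2.1, 0.8], [1.0, 0.9], [-1.1, -0.6], [1.8, -0.5]]
cas-tcp [-3.45928317e-05 -6.61862438e-04] home [0.57876236 0.02076812] apron [0.51252768 0.00537438]
offset [ 0.0436 -0.0028  0.    ] rot [ 0.0001  0.0001 -0.0094]
```

```bash
sed -i 's/(.055,.02,.0195),(.055,-.02,.0195)/(.055,.0214,.006),(.055,-.0214,.006)/' fit.py; python3 fit.py
```

```text
[0.5532 0.0149 0.2298] [[-0.1, -0.0], [-0.1, 0.0], [-0.1, -0.3], [-0.3, -0.9], [-0.3, 1.3], [0.9, -0.1]]
[ 0.4704 -0.0059  0.2049] [[-2.1, 0.8], [1.0, 0.9], [-1.1, -0.6], [1.8, -0.5]]
cas-tcp [-3.45928317e-05 -6.61862438e-04] home [0.58048552 0.02129147] apron [0.51427308 0.00580238]
offset [ 0.0454 -0.0028  0.    ] rot [ 0.0001  0.0001 -0.0099]
```

>>> play_rows:
  targets:
    - {"offset":[0.015,-0.0028,0],"delta_rot":[0,0,-0.0099],"grip":1}
    - {"offset":[0.035,-0.0028,0],"delta_rot":[0,0,-0.0099],"grip":1}
    - {"offset":[0.045,-0.0028,0],"delta_rot":[0,0,-0.0099],"grip":1}
    - {"offset":[0.045,-0.0028,0.01],"delta_rot":[0,0,-0.0099],"grip":1}
    - {"offset":[0.045,-0.0028,0.02],"delta_rot":[0,0,-0.0099],"grip":1}

```text
t: 9.18
tcp_pos: [0.5141, 0.0066, 0.2292]
eef_rot: [0.993, 0.115, -0.0, 0.0]
ft_force: [-0.7, -1.1, -3.8]
gripper_width: 0.0335
grasp_force: 51.0
```

>>> play_rows:
  targets:
    - {"offset":[0,0,0.006],"delta_rot":[0,0,0],"grip":1}
    - {"offset":[0,0,0.012],"delta_rot":[0,0,0],"grip":1}
    - {"offset":[0,0,0.014],"delta_rot":[0,0,0],"grip":1}
    - {"offset":[0,0,0.014],"delta_rot":[0,0,0],"grip":1}
    - {"offset":[0,0,0.014],"delta_rot":[0,0,0],"grip":1}

```text
t: 9.6
tcp_pos: [0.5138, 0.0071, 0.2163]
eef_rot: [0.993, 0.115, 0.0, 0.0]
ft_force: [0.6, 0.3, -3.4]
gripper_width: 0.0337
grasp_force: 50.9
```

```bash
python3 -c "
from h import *
c=cam('wrist','pics/w6'); s=readout.get_state(); print(s['tcp_pos']);sample(4)
goal([.51427,.00646,.2113],.23)"
```

```text
[0.51392384 0.00719078 0.21661226]
F [-0.349 -0.276 -3.456  0.012  0.007 -0.028] sem [0.146 0.143 0.209 0.013 0.014 0.01 ] tau [-1.3000e-02 -2.8223e+01  3.5097e+01  7.3160e+00 -2.0000e-03 -0.0000e+00] t 9.85 tcp [0.514  0.0072 0.2165] w 0.03338446388591895
offset [0.0001 0.0008 0.0052] rot [ 0.     -0.0003  0.0004]
```

View pics/w6.png

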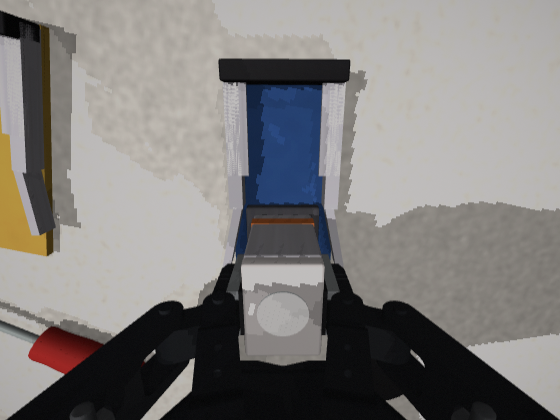

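>>> play_rows:
  targets:
    - {"offset":[0,0.0008,0.001],"delta_rot":[0,0,0],"grip":1}
    - {"offset":[0,0.0008,0.002],"delta_rot":[0,0,0],"grip":1}
    - {"offset":[0,0.0008,0.003],"delta_rot":[0,0,0],"grip":1}
    - {"offset":[0,0.0008,0.004],"delta_rot":[0,0,0],"grip":1}
    - {"offset":[0,0.0008,0.004],"delta_rot":[0,0,0],"grip":1}

```text
t: 10.27
tcp_pos: [0.514, 0.0063, 0.2116]
eef_rot: [0.993, 0.115, -0.0, 0.0]
ft_force: [0.9, -0.4, -3.6]
gripper_width: 0.0334
grasp_force: 50.9
```

>>> play_rows:
  targets:
    - {"offset":[0,0,0.0004],"delta_rot":[0,0,0],"grip":1}
    - {"offset":[0,0,0.0008],"delta_rot":[0,0,0],"grip":1}
    - {"offset":[0,0,0.001],"delta_rot":[0,0,0],"grip":1}
    - {"offset":[0,0,0.001],"delta_rot":[0,0,0],"grip":1}

```text
t: 10.6
tcp_pos: [0.5141, 0.0064, 0.2114]
eef_rot: [0.993, 0.115, 0.0, 0.0]
ft_force: [-2.0, 1.1, -0.8]
gripper_width: 0.0337
grasp_force: 51.3
```

```bash
python3 -c "
from h import *
sample(5)"
```

```text
F [-2.279  0.762  0.487  0.102  0.771 -0.018] sem [0.281 0.157 0.263 0.003 0.043 0.018] tau [-2.0400e-01 -2.6820e+01  3.3989e+01  7.0580e+00  6.4400e-01  2.6000e-02] t 10.85 tcp [0.5141 0.0064 0.2113] w 0.03324000083082575
```

>>> play_rows:
  targets:
    - {"offset":[0.005,0,0],"delta_rot":[0,0,0],"grip":1}
    - {"offset":[0.01,0,0],"delta_rot":[0,0,0],"grip":1}
    - {"offset":[0.015,0,0],"delta_rot":[0,0,0],"grip":1}
    - {"offset":[0.02,0,0],"delta_rot":[0,0,0],"grip":1}
    - {"offset":[0.025,0,0],"delta_rot":[0,0,0],"grip":1}

```text
t: 11.27
tcp_pos: [0.539, 0.0121, 0.2114]
eef_rot: [0.993, 0.115, -0.0, 0.0]
ft_force: [-5.2, 0.1, 3.5]
gripper_width: 0.0335
grasp_force: 51.8
```

```bash
python3 -c "
from h import *
sample(4)
goal([.5805,.0220,.2113],.23)"
```

```text
F [ 0.703 -1.266  2.411 -0.452 -0.209 -0.005] sem [0.831 0.226 0.741 0.013 0.242 0.014] tau [ 4.3500e-01 -2.9587e+01  3.2226e+01  5.7910e+00 -4.8000e-02 -1.2000e-02] t 11.4667 tcp [0.5392 0.0122 0.2114] w 0.033306569565869096
offset [ 0.0425 -0.0001  0.0002] rot [ 0.0002 -0.0008  0.0004]
```

>>> play_rows:
  targets:
    - {"offset":[0.005,0,0],"delta_rot":[0,0,0],"grip":1}
    - {"offset":[0.01,0,0],"delta_rot":[0,0,0],"grip":1}
    - {"offset":[0.015,0,0],"delta_rot":[0,0,0],"grip":1}
    - {"offset":[0.02,0,0],"delta_rot":[0,0,0],"grip":1}
    - {"offset":[0.025,0,0],"delta_rot":[0,0,0],"grip":1}

```text
t: 11.88
tcp_pos: [0.5626, 0.0177, 0.2114]
eef_rot: [0.993, 0.115, -0.001, 0.0]
ft_force: [-6.2, 0.4, 7.8]
gripper_width: 0.0333
grasp_force: 52.0
```

```bash
python3 -c "
from h import *
sample(4)
goal([.5805,.0220,.2113],.23)"
```

```text
F [-1.001 -1.201  3.676 -0.42   0.284 -0.006] sem [0.527 0.214 0.427 0.021 0.159 0.009] tau [ 4.6000e-01 -3.2088e+01  3.2017e+01  5.7690e+00  3.7000e-01  2.4000e-02] t 12.0833 tcp [0.5629 0.0178 0.2114] w 0.033555249811570896
offset [ 0.018  -0.      0.0001] rot [ 0.0001 -0.0004  0.0004]
```

>>> play_rows:
  targets:
    - {"offset":[0.003,0,-0.0002],"delta_rot":[0,0,0],"grip":1}
    - {"offset":[0.006,0,-0.0003],"delta_rot":[0,0,0],"grip":1}
    - {"offset":[0.009,0,-0.0003],"delta_rot":[0,0,0],"grip":1}
    - {"offset":[0.012,0,-0.0003],"delta_rot":[0,0,0],"grip":1}
    - {"offset":[0.014,0,-0.0003],"delta_rot":[0,0,0],"grip":1}

```text
t: 12.5
tcp_pos: [0.5762, 0.021, 0.2114]
eef_rot: [0.993, 0.115, -0.001, 0.0]
ft_force: [-3.4, -1.0, 3.5]
gripper_width: 0.0335
grasp_force: 52.0
```

```bash
python3 -c "
from h import *
sample(4)
goal([.5805,.0220,.2113],.23)"
```

```text
F [-3.872 -0.523  4.054 -0.421  1.257 -0.025] sem [0.229 0.23  0.243 0.01  0.074 0.011] tau [  0.374 -33.184  32.574   6.067   1.238   0.05 ] t 12.7 tcp [0.5763 0.021  0.2114] w 0.03338859604579871
offset [ 0.0044 -0.      0.0001] rot [0.     0.0001 0.0003]
```

>>> play_rows:
  targets:
    - {"offset":[0.0007,0,0],"delta_rot":[0,0,0],"grip":1}
    - {"offset":[0.0014,0,0],"delta_rot":[0,0,0],"grip":1}
    - {"offset":[0.0021,0,0],"delta_rot":[0,0,0],"grip":1}
    - {"offset":[0.0028,0,0],"delta_rot":[0,0,0],"grip":1}

```text
t: 13.03
tcp_pos: [0.5788, 0.0217, 0.2114]
eef_rot: [0.993, 0.115, -0.001, 0.0]
ft_force: [-6.0, -0.2, 7.3]
gripper_width: 0.0338
grasp_force: 52.0
```

>>> play_rows:
  targets:
    - {"offset":[0.0004,0,0],"delta_rot":[0,0,0],"grip":1}
    - {"offset":[0.0008,0,0],"delta_rot":[0,0,0],"grip":1}

```text
t: 13.2
tcp_pos: [0.5796, 0.0218, 0.2114]
eef_rot: [0.993, 0.115, -0.0, 0.0]
ft_force: [-3.9, -0.4, 4.6]
gripper_width: 0.0336
grasp_force: 51.9
```

```bash
python3 -c "
from h import *
sample(3)"
```

```text
F [-4.782 -0.715  5.099 -0.278  1.604 -0.078] sem [0.286 0.243 0.161 0.019 0.012 0.008] tau [  0.204 -33.364  32.706   6.226   1.584   0.052] t 13.35 tcp [0.5796 0.0218 0.2114] w 0.03358425149514886
```

>>> play_rows:
  targets:
    - {"offset":[0.0003,0,0],"delta_rot":[0,0,0],"grip":1}
    - {"offset":[0.0006,0,0],"delta_rot":[0,0,0],"grip":1}

```text
t: 13.52
tcp_pos: [0.5801, 0.022, 0.2114]
eef_rot: [0.993, 0.115, -0.001, 0.0]
ft_force: [-4.8, -0.3, 3.5]
gripper_width: 0.0334
grasp_force: 51.9
```

>>> play_rows:
  targets:
    - {"offset":[0.0003,0,0],"delta_rot":[0,0,0],"grip":1}
    - {"offset":[0.0006,0,0],"delta_rot":[0,0,0],"grip":1}

```text
t: 13.68
tcp_pos: [0.5807, 0.0221, 0.2114]
eef_rot: [0.993, 0.115, -0.0, 0.0]
ft_force: [-6.2, -0.7, 7.0]
gripper_width: 0.0333
grasp_force: 52.0
```

```bash
python3 -c "
from h import *
sample(3)"
```

```text
F [-5.323 -0.755  5.143 -0.293  1.756 -0.041] sem [0.236 0.269 0.159 0.017 0.018 0.013] tau [  0.212 -33.403  32.76    6.264   1.768   0.056] t 13.8333 tcp [0.5807 0.0221 0.2114] w 0.033260463634749854
```

>>> play_rows:
  targets:
    - {"offset":[0.0003,0,0],"delta_rot":[0,0,0],"grip":1}
    - {"offset":[0.0006,0,0],"delta_rot":[0,0,0],"grip":1}

```text
t: 14.0
tcp_pos: [0.581, 0.0222, 0.2114]
eef_rot: [0.993, 0.115, -0.001, 0.0]
ft_force: [-7.3, 0.0, 6.6]
gripper_width: 0.0335
grasp_force: 52.1
```

>>> play_rows:
  targets:
    - {"offset":[0.0003,0,0],"delta_rot":[0,0,0],"grip":1}
    - {"offset":[0.0006,0,0],"delta_rot":[0,0,0],"grip":1}

```text
t: 14.17
tcp_pos: [0.5813, 0.0222, 0.2114]
eef_rot: [0.993, 0.115, -0.002, 0.0]
ft_force: [-9.8, -0.5, 9.7]
gripper_width: 0.0341
grasp_force: 52.3
```

```bash
python3 -c "
from h import *
sample(3)"
```

```text
F [-9.554 -0.794  9.598 -0.238  3.476 -0.075] sem [0.065 0.354 0.359 0.002 0.012 0.018] tau [  0.083 -32.151  33.266   6.525   3.324   0.077] t 14.3167 tcp [0.5813 0.0222 0.2114] w 0.0331872441486155
```

>>> play_rows:
  targets:
    - {"offset":[0.0002,0,-0.0002],"delta_rot":[0,0,0],"grip":1}
    - {"offset":[0.0004,0,-0.0004],"delta_rot":[0,0,0],"grip":1}

```text
t: 14.48
tcp_pos: [0.5815, 0.0223, 0.2115]
eef_rot: [0.993, 0.115, -0.002, 0.0]
ft_force: [-10.5, 0.1, 7.8]
gripper_width: 0.0332
grasp_force: 52.3
```

>>> play_rows:
  targets:
    - {"offset":[0.0002,0,0],"delta_rot":[0,0,0],"grip":1}
    - {"offset":[0.0004,0,0],"delta_rot":[0,0,0],"grip":1}

```text
t: 14.65
tcp_pos: [0.5817, 0.0223, 0.2115]
eef_rot: [0.993, 0.115, -0.003, 0.0]
ft_force: [-12.5, -0.5, 10.5]
gripper_width: 0.0335
grasp_force: 52.4
```

```bash
python3 -c "
from h import *
sample(3)"
```

```text
F [-11.937  -0.356  10.168  -0.272   4.195  -0.09 ] sem [0.381 0.307 0.196 0.003 0.005 0.011] tau [  0.133 -32.283  34.059   6.785   3.995   0.094] t 14.8 tcp [0.5817 0.0223 0.2115] w 0.03352234150046158
```

>>> play_rows:
  targets:
    - {"offset":[0.0002,0,-0.0002],"delta_rot":[0,0,0],"grip":1}
    - {"offset":[0.0004,0,-0.0004],"delta_rot":[0,0,0],"grip":1}
    - {"offset":[0.0006,0,-0.0005],"delta_rot":[0,0,0],"grip":1}
    - {"offset":[0.0007,0,-0.0006],"delta_rot":[0,0,0],"grip":1}

```text
t: 15.13
tcp_pos: [0.582, 0.0224, 0.2116]
eef_rot: [0.993, 0.115, -0.003, 0.0]
ft_force: [-13.2, -1.7, 7.3]
gripper_width: 0.0335
grasp_force: 52.4
```

```bash
python3 -c "
from h import *
sample(4)"
```

```text
F [-13.656  -0.866   8.269  -0.359   4.537  -0.115] sem [0.162 0.234 0.167 0.017 0.013 0.006] tau [  0.262 -32.98   35.035   7.064   4.356   0.107] t 15.3333 tcp [0.582  0.0224 0.2115] w 0.03335977281706867
```

>>> play_rows:
  targets:
    - {"offset":[0.0002,0,-0.0002],"delta_rot":[0,0,0],"grip":1}
    - {"offset":[0.0004,0,-0.0004],"delta_rot":[0,0,0],"grip":1}
    - {"offset":[0.0005,0,-0.0005],"delta_rot":[0,0,0],"grip":1}
    - {"offset":[0.0005,0,-0.0005],"delta_rot":[0,0,0],"grip":1}

```text
t: 15.67
tcp_pos: [0.5823, 0.0224, 0.2116]
eef_rot: [0.993, 0.115, -0.004, 0.0]
ft_force: [-13.6, -1.3, 8.3]
gripper_width: 0.0336
grasp_force: 52.3
```

```bash
python3 -c "
from h import *
sample(24); cam('wrist','pics/w7'); s=readout.get_state(); print(s['t'],R.from_quat(s['eef_rot']).as_matrix()[:,2])"
```

```text
F [-13.425  -0.949   7.547  -0.448   4.724  -0.113] sem [0.088 0.129 0.099 0.005 0.007 0.006] tau [  0.383 -33.654  35.817   7.277   4.549   0.114] t 16.8667 tcp [0.5823 0.0224 0.2116] w 0.03327716416822349
16.9167 [-0.00752824 -0.00145151 -0.99997061]
```

View pics/w7.png

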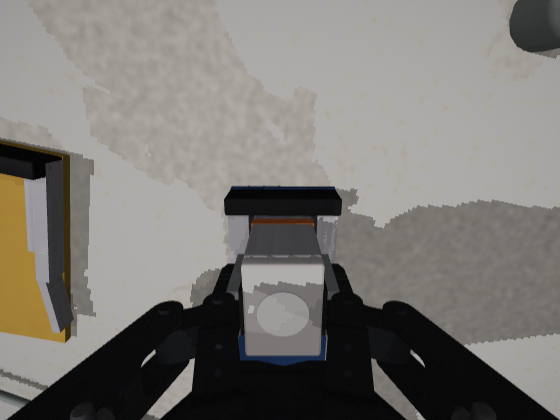

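>>> play_rows:
  targets:
    - {"offset":[0.0002,0,0],"delta_rot":[0,0,0],"grip":1}
    - {"offset":[0.0004,0,0],"delta_rot":[0,0,0],"grip":1}
    - {"offset":[0.0004,0,0],"delta_rot":[0,0,0],"grip":1}

```text
t: 17.17
tcp_pos: [0.5825, 0.0225, 0.2116]
eef_rot: [0.993, 0.115, -0.004, 0.0]
ft_force: [-15.2, -1.6, 8.7]
gripper_width: 0.0332
grasp_force: 52.3
```

```bash
python3 -c "
from h import *
sample(18)"
```

```text
F [-15.06   -1.094   8.901  -0.418   5.312  -0.13 ] sem [0.135 0.134 0.086 0.008 0.006 0.007] tau [  0.33  -33.231  35.981   7.362   5.081   0.116] t 18.0667 tcp [0.5825 0.0225 0.2116] w 0.033749595345173945
```

>>> play_rows:
  targets:
    - {"offset":[-0.0004,0,0],"delta_rot":[0,0,0],"grip":1}
    - {"offset":[-0.0008,0,0],"delta_rot":[0,0,0],"grip":1}
    - {"offset":[-0.0008,0,0],"delta_rot":[0,0,0],"grip":-0.4}
    - {"offset":[-0.0008,0,0],"delta_rot":[0,0,0],"grip":-0.4}
    - {"offset":[-0.0008,0,0],"delta_rot":[0,0,0],"grip":-0.4}

```text
t: 18.48
tcp_pos: [0.5839, 0.023, 0.2126]
eef_rot: [0.993, 0.115, 0.0, -0.0]
ft_force: [-0.0, 0.6, -0.1]
gripper_width: 0.0596
grasp_force: 0.0
```

>>> play_rows:
  targets:
    - {"offset":[0,0,0],"delta_rot":[0,0,0],"grip":-0.4}
    - {"offset":[0,0,0],"delta_rot":[0,0,0],"grip":-0.4}
    - {"offset":[0,0,0],"delta_rot":[0,0,0],"grip":-0.4}

```text
t: 18.73
tcp_pos: [0.5839, 0.0228, 0.2128]
eef_rot: [0.993, 0.115, 0.0, -0.0]
ft_force: [-0.2, 1.0, 0.3]
gripper_width: 0.0599
grasp_force: 0.0
```

```bash
python3 -c "
from h import *
sample(3)"
```

```text
F [-0.279 -0.401 -0.107  0.007 -0.009  0.006] sem [0.091 0.181 0.184 0.002 0.021 0.01 ] tau [ 6.0000e-03 -3.6270e+01  3.3146e+01  6.6120e+00  4.0000e-03  0.0000e+00] t 18.8833 tcp [0.5838 0.0228 0.2128] w 0.059688926400811596
```

Released cleanly; lift off and back for a look.

>>> play_rows:
  targets:
    - {"offset":[0,0,-0.02],"delta_rot":[0,0,0],"grip":-0.4}
    - {"offset":[0,0,-0.05],"delta_rot":[0,0,0],"grip":-0.4}
    - {"offset":[0,0,-0.08],"delta_rot":[0,0,0],"grip":-0.4}
    - {"offset":[0,0,-0.11],"delta_rot":[0,0,0],"grip":-0.4}
    - {"offset":[-0.03,0,-0.13],"delta_rot":[0,0,0],"grip":-0.4}

```text
t: 19.3
tcp_pos: [0.5567, 0.0166, 0.3443]
eef_rot: [0.993, 0.115, 0.0, 0.001]
ft_force: [-0.6, 0.3, 0.6]
gripper_width: 0.0597
grasp_force: 0.0
```

>>> play_rows:
  targets:
    - {"offset":[-0.03,0,0],"delta_rot":[0,0,0],"grip":-0.4}
    - {"offset":[-0.06,0,0],"delta_rot":[0,0,0],"grip":-0.4}
    - {"offset":[-0.08,0,0],"delta_rot":[0,0,0],"grip":-0.4}
    - {"offset":[-0.08,0,0],"delta_rot":[0,0,0],"grip":-0.4}
    - {"offset":[-0.08,0,0],"delta_rot":[0,0,0],"grip":-0.4}

```text
t: 19.72
tcp_pos: [0.4761, -0.0026, 0.3436]
eef_rot: [0.993, 0.115, 0.001, -0.0]
ft_force: [0.6, 0.6, -0.2]
gripper_width: 0.0594
grasp_force: 0.0
```

```bash
python3 -c "
from h import *
c=cam('wrist','pics/w8'); d=cam('side','pics/s8')
a=cv2.resize(c['frame'][0:280,140:420,::-1],(560,560),interpolation=cv2.INTER_CUBIC)
b=cv2.resize(d['frame'][170:270,240:340,::-1],(230,230),interpolation=cv2.INTER_CUBIC)
o=np.zeros((560,790,3),np.uint8);o[:,:560]=a;o[:230,560:]=b;cv2.imwrite('pics/w8c.png',o)"
```

```text
(no output)
```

View pics/w8c.png

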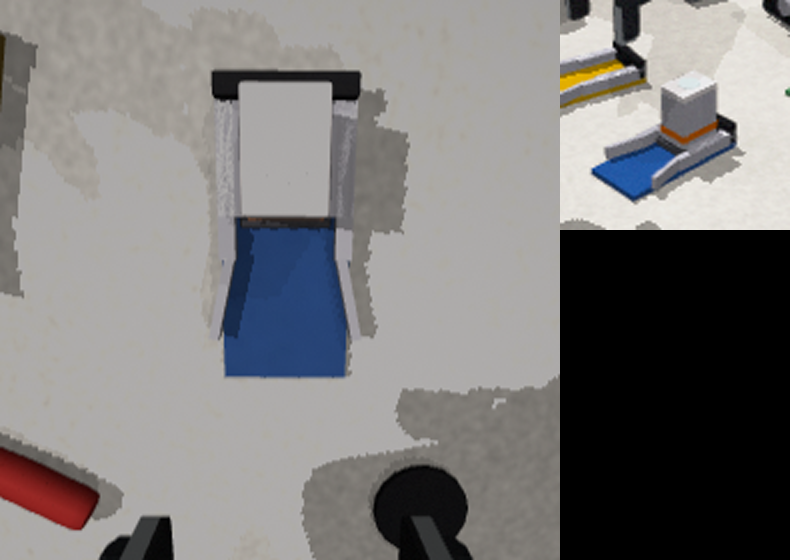

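```bash
python3 -c "
from h import *
c=dict(np.load('pics/w8.npz'))
P=lambda u,v,z:ray(c,140+u/2,v/2,z)
m=(P(225,377,.006)+P(345,376,.006))/2; f=(P(237,228,.006)+P(337,228,.006))/2
lid=sum(P(u,v,.076) for u,v in[(239,82),(332,82),(332,219),(239,217)])/4
st=(P(214,71,.028)+P(360,71,.028))/2
d=np.array([np.cos(.23),np.sin(.23),0])
for n,q in(('footrear',f),('lid',lid),('stopback',st)): print(n,'lane x',-.075+(q-m)@d,'y',(q-m)@[-d[1],d[0],0])"
```

```text
footrear lane x 0.000512791023293574 y -0.0008887413867037966
lid lane x 0.027216693456164662 y -4.041677926071474e-05
stopback lane x 0.06414707004820129 y -0.0006560821571208467
```

Foot rear edge at lane x ≈ 0.5 mm (expected 1) and lid at 27.2 mm: it is home.

```bash
python3 -c "
from workcell import bot
print(bot.job_done())"
```

```text
the job is handed in; nothing more can be done
None
```

I weighed the cassette at about 380 g (heavy), slid it home in the blue lane, pressed it against the stop for over a second at about 10 N (estimated: 15 N at the wrist less floor friction), released it standing there and handed the job in; no verdict was returned.

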